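Feed peat pellets one at a time through the gate of a feed tray

TASK

Three brown peat pellets lie on the deck of the feed tray: with the fingertips, sweep them one at a time through the gate between the yellow posts so that they drop into the slot, each one down in the slot before the next comes to the gate. Sweep them gently along the deck without lifting them or squeezing or pressing hard on them, and leave the little clay pot on the deck and everything else on the bench standing where it is.

Things in the scene. Friction and masses are not known exactly. Their poses are not given: they have to be found in the camera images.
- tray: feed tray, fixed to the bench: flat aluminium deck, top 66 mm above the bench, tray x -155 to 85 mm, y -180 to 180 mm, with green rims 8 mm high at back and sides. Origin: on the bench surface under it; tray x points along the deck through the gate to the slot, z up
- gate (a point): middle of the gate at deck height (66 mm above the bench, tray x 80 mm, y 0): an opening 62 mm wide across tray y between two yellow posts, 10 mm long in x, 24 mm high above the deck. Green wings 6 mm thick, 24 mm high, run as a funnel from the tray's sides (x 40, y +-177 mm) in to the posts (x 79, y +-34 mm). Axes as the tray's
- slot (a point): middle of the slot's floor: an open pocket just beyond the gate, tray x 85 to 147 mm, y -60 to 60 mm, white floor 6 mm above the bench, green ends and clear front 80 mm high. The deck ends in a sheer edge at x 85 mm, right behind the posts; a pellet whose centre is pushed past the edge tips into the slot by itself. Axes as the tray's
- pellet0: brown peat pellet, a dry disc 40 mm across and 12 mm thick, about 18 g, lying flat on the tray's deck at the start; origin at the disc's centre (6 mm above the deck); the three are alike and slide easily when pushed
- pellet1: brown peat pellet, a dry disc 40 mm across and 12 mm thick, about 18 g, lying flat on the tray's deck at the start; origin at the disc's centre (6 mm above the deck); the three are alike and slide easily when pushed
- pellet2: brown peat pellet, a dry disc 40 mm across and 12 mm thick, about 18 g, lying flat on the tray's deck at the start; origin at the disc's centre (6 mm above the deck); the three are alike and slide easily when pushed
- claypot: small empty terracotta pot, 44 mm across the rim, 42 mm high, standing among the pellets on the deck; loose; origin at the centre of its underside; it does not stand between a pellet and the gate
- trowel: hand trowel lying flat, about 310 mm long; origin on the bench near its middle (stands on the bench, not part of the job)
- tub: clear plastic tub 160 x 120 x 60 mm; origin at the centre of its underside (stands on the bench, not part of the job)
- seedling: terracotta pot 84 mm across with a green seedling, about 120 mm high; origin at the centre of its underside (stands on the bench, not part of the job)
- sprayer: white bottle with green cap, 70 mm across, 190 mm high; origin at the centre of its underside (stands on the bench, not part of the job)
- dibber: wooden dibber with a steel tip lying flat, 200 mm long; origin on the bench near its middle (stands on the bench, not part of the job)

How it is judged:
On the way, in this order (a step that is already met when the one before it is completed fails the run):
1. exactly one pellet is down in the slot while the other two still lie on the deck clear of the gate ((((x of pellet0 in the frame of tray between 0.085 and 0.15 m and y of pellet0 in the frame of tray between -0.062 and 0.062 m and z of pellet0 in the frame of tray below 0.06 m) and (x of pellet1 in the frame of tray below 0.062 m and z of pellet1 in the frame of tray above 0.064 m) and (x of pellet2 in the frame of tray below 0.062 m and z of pellet2 in the frame of tray above 0.064 m)) or ((x of pellet0 in the frame of tray below 0.062 m and z of pellet0 in the frame of tray above 0.064 m) and (x of pellet1 in the frame of tray between 0.085 and 0.15 m and y of pellet1 in the frame of tray between -0.062 and 0.062 m and z of pellet1 in the frame of tray below 0.06 m) and (x of pellet2 in the frame of tray below 0.062 m and z of pellet2 in the frame of tray above 0.064 m)) or ((x of pellet0 in the frame of tray below 0.062 m and z of pellet0 in the frame of tray above 0.064 m) and (x of pellet1 in the frame of tray below 0.062 m and z of pellet1 in the frame of tray above 0.064 m) and (x of pellet2 in the frame of tray between 0.085 and 0.15 m and y of pellet2 in the frame of tray between -0.062 and 0.062 m and z of pellet2 in the frame of tray below 0.06 m)))), for 0.2 s.
2. exactly two pellets are down in the slot while the third still lies on the deck clear of the gate ((((x of pellet0 in the frame of tray between 0.085 and 0.15 m and y of pellet0 in the frame of tray between -0.062 and 0.062 m and z of pellet0 in the frame of tray below 0.06 m) and (x of pellet1 in the frame of tray between 0.085 and 0.15 m and y of pellet1 in the frame of tray between -0.062 and 0.062 m and z of pellet1 in the frame of tray below 0.06 m) and (x of pellet2 in the frame of tray below 0.062 m and z of pellet2 in the frame of tray above 0.064 m)) or ((x of pellet0 in the frame of tray between 0.085 and 0.15 m and y of pellet0 in the frame of tray between -0.062 and 0.062 m and z of pellet0 in the frame of tray below 0.06 m) and (x of pellet1 in the frame of tray below 0.062 m and z of pellet1 in the frame of tray above 0.064 m) and (x of pellet2 in the frame of tray between 0.085 and 0.15 m and y of pellet2 in the frame of tray between -0.062 and 0.062 m and z of pellet2 in the frame of tray below 0.06 m)) or ((x of pellet0 in the frame of tray below 0.062 m and z of pellet0 in the frame of tray above 0.064 m) and (x of pellet1 in the frame of tray between 0.085 and 0.15 m and y of pellet1 in the frame of tray between -0.062 and 0.062 m and z of pellet1 in the frame of tray below 0.06 m) and (x of pellet2 in the frame of tray between 0.085 and 0.15 m and y of pellet2 in the frame of tray between -0.062 and 0.062 m and z of pellet2 in the frame of tray below 0.06 m)))), for 0.2 s.
At the end, for the whole second after the job is handed in: all three pellets rest inside the slot, their centres at least 6 mm below deck level; the clay pot stands upright within 20 mm of its start and the other things on the bench within 30 mm of theirs (x of pellet0 in the frame of tray between 0.085 and 0.15 m and y of pellet0 in the frame of tray between -0.062 and 0.062 m and z of each of pellet0, pellet1, pellet2 in the frame of tray below 0.06 m and x of pellet1 in the frame of tray between 0.085 and 0.15 m and y of pellet1 in the frame of tray between -0.062 and 0.062 m and x of pellet2 in the frame of tray between 0.085 and 0.15 m and y of pellet2 in the frame of tray between -0.062 and 0.062 m and linear speed of each of pellet0, pellet1, pellet2 below 0.02 m/s and distance of claypot from where it was at the start of the episode below 0.02 m and distance of each of trowel, tub, seedling, sprayer, dibber from where it was at the start of the episode below 0.03 m and angle between each of claypot, seedling, sprayer's own z axis and vertical below 0.15 rad); the robot touches nothing.
It fails at once if a pellet is lifted: its centre comes more than 28 mm above the deck (6 mm when lying) (z of any of pellet0, pellet1, pellet2 in the frame of tray above 0.094 m).
It fails at once if a pellet is squeezed or pressed by the fingers with more than 20 N (contact force between the fingers and pellet0 above 20 N or contact force between the fingers and pellet1 above 20 N or contact force between the fingers and pellet2 above 20 N).
It fails at once if the clay pot is shifted more than 20 mm or tipped (distance of claypot from where it was at the start of the episode above 0.02 m or angle between claypot's own z axis and vertical above 0.4 rad).
It fails at once if something else on the bench is shifted more than 30 mm (distance of any of trowel, tub, seedling, sprayer, dibber from where it was at the start of the episode above 0.03 m).
It also fails if it takes over 72 s, if anything falls off the work surface, if the arm or the gripper's body presses on something with over 40 N, if the wrist force passes 120 N, or if a joint passes its speed limit or range.

ROBOT

A 7-joint arm with a two-finger parallel gripper is mounted at the origin on the work surface. World frame = base frame: x ahead of the robot, y to its left, z up, the work surface at z = 0. Lengths are in m, angles in rad, forces in N, time in s.
With the tool pointing down it reaches from about 0.425 to 0.875 m from the base axis. Payload 4.7 kg.
Tool frame: the origin (TCP) lies at the very end of the fingers, on their centre line; the grasp point (between the pads) lies ctrl.pinch_z behind it (ctrl.pinch_z is the distance from the TCP to the grasp point, in m); x points along the fingers, y is the direction in which the jaws open and shut, and the axes are right-handed (so a half turn about x gives the same grasp; the last joint's range is limited). The gripper opens to 87 mm and grips with 3 to 60 N. Pads are 19 mm wide; open, the fingers measure 117 mm over their backs; the gripper's body (75 mm by 190 mm) begins 51 mm behind the grasp point.
Start: joints at [1.311, 0.321, -0.07, 1.45, 0.023, 1.371, -0.057], TCP at [0.176, -0.626, 0.223] pointing down, gripper open.
Joint ranges: [-2.86, 2.86], [-0.3, 2.09], [-1.38, 1.24], [0.06, 2.45], [-1.56, 4.7], [0.09, 2.05], [-2.69, 2.69]. Speed limits (rad/s): [2.57, 2.57, 3.14, 3.14, 3.14, 3.14, 3.14].

INTERFACE

Orientations are given as a rotation vector (axis times angle).
In Python, from bench import get_state, get_image, camera_info, order, ctrl gives the robot as it stands.
- The arm moves only by the tool jog_arm, never from a script. Its arguments are lists of equal length, an entry for each row: "claw": the finger opening in mm, from 0 to 87; "xyz": the shift along the tool's x, y, z in mm, a list of three; "roll": the turn about the tool's x in degrees. In form: {"claw": [claw, ...], "xyz": [[tx, ty, tz], ...], "roll": [roll, ...]}. A call has 1 to 5 rows; each row is the pose to reach, as a shift and turn from the pose measured when the call began, along the tool's axes at that moment; what a row does not reach only later rows make up. A row lasts 1/10 s, in which the tool goes at most 50 mm and 8.59 degrees, less where a joint would pass 70% of its speed; a pose out of reach is approached as far as the arm can. A call with a gripper value outside its range is refused whole. The fingers move at their own pace and stop on an object; "force" is the grip in N (left out, the last holds). Time passes only in rows, so rows that repeat a pose let the fingers close. It gives the time, the measured TCP pose, the force and the opening at its end, in the units of the state.
- get_state(): the state, without advancing time (a new reading comes with each control period).
- get_image(name): name is "scene" or "top" or "wrist"; returns (picture, depth): 420x560x3 uint8, red, green, blue; 420x560 float32, m along the optical axis (not along the pixel's ray), 0 where there is no reading.
- camera_info(name): a dict with "intrinsics" (3x3 intrinsics, pixels), "rvec" (rotation vector, rad) and "tvec" (3), from world to camera coordinates, as OpenCV has them; the wrist camera has in their place "tool_from_camera" (4x4, takes a point from camera to tool coordinates, whose origin is the TCP and whose axes are the tool frame's). Camera axes: x right, y down, z forward; pixel columns grow to the right and rows downward; lengths in m; the calibration is good to about 2 mm. A picture is of the moment at which its call begins: read the wrist's pose just before it. camera_info takes no time and is no camera call.
- order.close_job(): hands the job in, once; it reports no verdict.
The state is a dict: "time": time; "joint_positions": joint angles; "qd": joint speeds; "joint_torque": joint torques, N m; "position": TCP position; "tool_rot": TCP orientation; "ft_force": force on the tool from outside, world axes, zero at the start; "torque": the same for the moment, N m; "grip_width": opening from 0.0 (shut) to 1.0 (fully open).
Only numpy, scipy, OpenCV 4.12 (cv2) and the standard library are available. Lean on these libraries where they do the work, as an engineer would, in place of code of your own. Each camera call takes 0.05 s, during which the arm holds its last target. There are 200 camera calls.

## Working session

There is one attempt and no reset: what is moved stays moved. The work goes in short steps, Python scripts to look and compute and a tool call to move; the robot and the scene stay as the last step left them, time stands still between calls to the robot, and variables do not carry over. Pictures are saved under pics/ and viewed, about 8 in all and at most 12, crops included, and the job is handed in when it is done.

Besides the shell and the picture viewer there is one more tool, called after ">>>" as name(argument=value, ...), one argument or row to a line, values as JSON. jog_arm: Moves the arm, as the interface text tells. Its arguments: {"type":"object","properties":{"claw":{"type":"array"},"xyz":{"type":"array"},"roll":{"type":"array"},"force":{"type":"number"}},"required":["claw","xyz","roll"]}

```bash
mkdir -p pics; cat > h.py <<'E'
import numpy as np, cv2
from bench import *
def cam(name):
    c=camera_info(name);K=np.array(c['intrinsics'])
    R=cv2.Rodrigues(np.array(c['rvec'],float))[0];t=np.array(c['tvec'],float).ravel()
    return K,R,t
def ray(name,uv,z):
    K,R,t=cam(name);uv=np.atleast_2d(uv).astype(float)
    d=np.c_[uv,np.ones(len(uv))]@np.linalg.inv(K).T@R
    o=-R.T@t
    return o+d*((z-o[2])/d[:,2])[:,None]
def save(n,im): cv2.imwrite('pics/'+n+'.png',im[:,:,::-1])
E
python3 - <<'E'
from h import *
s=get_state();print(s)
for n in('top','scene'):
    im,d=get_image(n);save(n+'0',im);np.save(n+'d',d);print(n,camera_info(n))
print(ctrl.pinch_z)
E
```

```text
{'time': 0.0, 'joint_positions': array([ 1.31113062,  0.32180567, -0.07005285,  1.45168555,  0.02260886,
        1.37079798, -0.0569127 ]), 'qd': array([ 6.63715982e-05, -2.85739219e-03, -3.65381735e-04,  7.25358263e-04,
        1.22542306e-03,  1.81378845e-03,  4.12417020e-04]), 'joint_torque': array([ 1.17017862e-03, -4.91285348e+01, -4.03574500e-01, -3.12524235e+01,
       -6.42375438e-02,  4.35809931e-02,  1.84777609e-04]), 'position': array([ 0.17551137, -0.62527538,  0.22146723]), 'tool_rot': array([ 2.07536671,  0.28787523, -2.07615706]), 'ft_force': array([-0.0114398 , -0.33397534, -0.03345306]), 'torque': array([ 0.02159557, -0.01593575,  0.01891583]), 'grip_width': 1.0001753153455721}
top {'intrinsics': array([[491.97810869,   0.        , 285.44536662],
       [  0.        , 491.97810869, 209.30619761],
       [  0.        ,   0.        ,   1.        ]]), 'rvec': array([ 2.16266925, -2.18634938,  0.06935965]), 'tvec': array([0.02217737, 0.57050292, 1.23986789])}
scene {'intrinsics': array([[478.02380349,   0.        , 285.14753006],
       [  0.        , 478.02380349, 209.00040466],
       [  0.        ,   0.        ,   1.        ]]), 'rvec': array([ 0.74680808,  2.51758065, -1.21766484]), 'tvec': array([ 0.48014318, -0.12479569,  1.62639739])}
0.0187
```

View pics/top0.png

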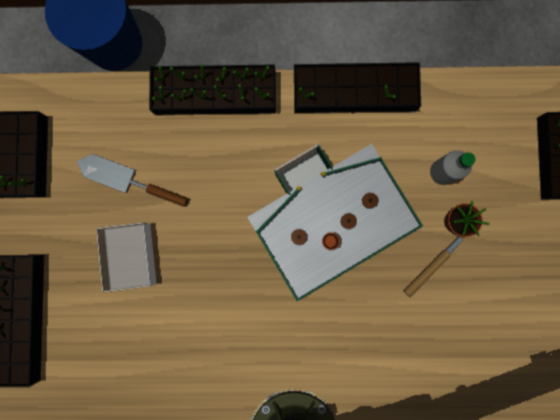

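View pics/scene0.png

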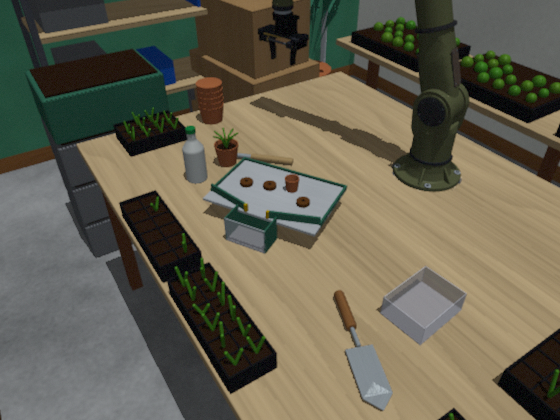

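The top view shows the gate posts at about (298,189) and (323,175). The pellets are near (299,237), (348,221) and (370,200), and the clay pot is at (331,241). The scene view agrees. Next I'll measure them.

```bash
cat >> h.py <<'E'
def blobs(im,lo,hi,amin=15,box=None):
    m=cv2.inRange(cv2.cvtColor(im,cv2.COLOR_RGB2HSV),np.array(lo),np.array(hi))
    if box: 
        k=np.zeros_like(m);x0,y0,x1,y1=box;k[y0:y1,x0:x1]=255;m&=k
    n,l,s,c=cv2.connectedComponentsWithStats(m)
    return [(c[i],s[i,4],s[i,:4]) for i in range(1,n) if s[i,4]>=amin]
E
python3 - <<'E'
from h import *
im=cv2.imread('pics/top0.png')[:,:,::-1].copy()
B=(245,140,425,305)
for nm,lo,hi,a,z in(('yellow',(18,110,100),(35,255,255),4,.09),('brown/pot',(0,70,30),(17,255,255),40,.078),('green',(60,100,20),(95,255,255),100,.074)):
    for c,a_,b in blobs(im,lo,hi,a,B): print(nm,c.round(1),a_,b,ray('top',c,z).round(4))
hsv=cv2.cvtColor(im,cv2.COLOR_RGB2HSV)
for p in((299,237),(299,231),(331,241),(331,233),(323,175),(298,188)):print(p,hsv[p[1],p[0]])
# deck corners at rim
print(ray('top',[(298,298),(420,226),(259,233),(381,160)],.074))
big=cv2.resize(im[140:305,245:425],None,fx=4,fy=3.6,interpolation=cv2.INTER_CUBIC)
big=cv2.resize(im[140:290,245:425],None,fx=4,fy=4,interpolation=cv2.INTER_CUBIC);save('topc',big)
E
```

```text
yellow [337.1 227.5] 13040 [245 140 180 165] [[ 0.5198 -0.1094  0.09  ]]
yellow [322.5 173.4] 10 [321 172   4   4] [[ 0.6522 -0.0763  0.09  ]]
yellow [298.5 187.5] 12 [297 186   4   4] [[ 0.6183 -0.0173  0.09  ]]
brown/pot [369.8 200.1] 182 [363 193  15  15] [[ 0.5866 -0.1918  0.078 ]]
brown/pot [348.2 220.7] 177 [341 214  15  15] [[ 0.5367 -0.138   0.078 ]]
brown/pot [298.8 236.7] 182 [292 230  15  15] [[ 0.499  -0.0167  0.078 ]]
brown/pot [330.9 240.9] 252 [322 233  19  17] [[ 0.4879 -0.0948  0.078 ]]
brown/pot [411.6 286.4] 58 [405 279  15  14] [[ 0.3763 -0.2873  0.078 ]]
green [376.4 179.2] 173 [327 158  95  70] [[ 0.6386 -0.2099  0.074 ]]
green [275.4 215.5] 121 [257 190  41  61] [[0.5516 0.0401 0.074 ]]
(299, 237) [ 12 109  47]
(299, 231) [ 12 155  82]
(331, 241) [  9 196 125]
(331, 233) [  9 135  89]
(323, 175) [ 22 216 111]
(298, 188) [ 28 201 123]
[[ 0.35053475 -0.01299127  0.074     ]
 [ 0.52196572 -0.3132456   0.074     ]
 [ 0.5091041   0.08072548  0.074     ]
 [ 0.68625675 -0.22234047  0.074     ]]
```

View pics/topc.png

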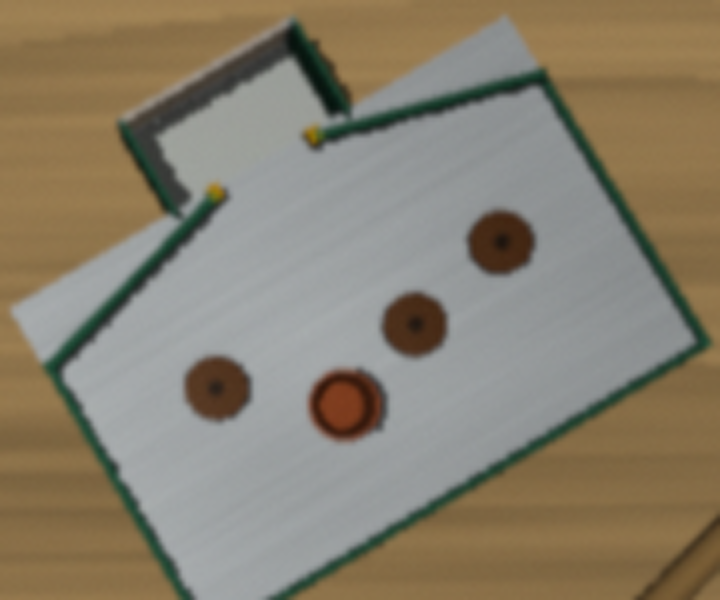

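```bash
cat >> h.py <<'E'
def gatefit(yel):  # two posts world xy -> tray frame
    a,b=[np.array(p)[:2] for p in yel]  # a = right(-y), b = left(+y)
    ey=(b-a)/np.linalg.norm(b-a);ex=np.array([ey[1],-ey[0]]);g=(a+b)/2
    return g-.08*ex,ex,ey
O,EX,EY=gatefit([(.6522,-.0763),(.6183,-.0173)])
def tray(w): d=np.array(w)[:2]-O;return np.array([d@EX,d@EY])*1000
def world(t): return O+(t[0]*EX+t[1]*EY)/1000
def rot(): s=get_state();return s['position'],cv2.Rodrigues(np.array(s['tool_rot'],float))[0]
E
python3 - <<'E'
from h import *
p,R=rot();print(R.round(3),O,EX,EY,np.degrees(np.arctan2(EX[1],EX[0])))
for n,c,z in(('A',(369.8,200.1),.078),('B',(348.2,220.7),.078),('C',(298.8,236.7),.078),('pot',(330.5,241.5),.1)):
    print(n,tray(ray('top',c,z)[0]).round(1))
print('tcp',tray(p),'toolz angle',np.degrees(np.arctan2(R[1,2],R[0,2])),'y',np.degrees(np.arctan2(R[1,1],R[0,1])))
K,Rr,t=cam('top');print('cam',-Rr.T@t)
im=cv2.imread('pics/scene0.png')[:,:,::-1].copy()
for nm,lo,hi,a,z in(('y',(18,150,90),(35,255,255),4,.085),('br',(0,70,20),(17,255,255),25,.078)):
    for c,a_,b in blobs(im,lo,hi,a,(200,150,350,260)):
        if a_<900: print(nm,c.round(1),a_,tray(ray('scene',c,z)[0]).round(1))
E
```

```text
[[-0.001  0.27  -0.963]
 [ 0.002 -0.963 -0.27 ]
 [-1.    -0.002  0.   ]] [ 0.5658848 -0.0866556] [0.86706502 0.49819499] [-0.49819499  0.86706502] 29.880653032175864
A [ -34.4 -101.4]
B [-50.9 -29.9]
C [-23.2  94. ]
pot [-71.9  35. ]
tcp [-606.78123675 -272.60524963] toolz angle -164.30919062699135 y -74.3092017031013
cam [ 0.47196389 -0.00174765  1.28081413]
y [245.  204.5] 6 [ 78.3 -40.4]
y [267.  211.5] 6 [77.7 30.1]
br [226.4 157.4] 326 [-116.9 -228.1]
br [291.5 182.4] 205 [-86.7  23.9]
br [245.9 181.9] 90 [ -26.5 -100.3]
br [269.4 185. ] 96 [-44.6 -29.2]
br [302.5 201.6] 106 [-16.   94.5]
```

```bash
cat >> h.py <<'E'
def plan(disc,ang,back,z):
    """disc tray mm, pusher heading (tray deg), TCP this far behind disc -> tool shift mm and roll deg"""
    p,R=rot();a=np.radians(ang);w=world(np.array(disc)-back*np.array([np.cos(a),np.sin(a)]))
    sh=R.T@(np.r_[w,z]-p)*1000
    cur=np.degrees(np.arctan2(-R[1,2],-R[0,2]));roll=-(np.degrees(np.arctan2(EX[1],EX[0]))+ang-cur)
    return sh.round(1),round((roll+180)%360-180,1)
def where():
    p,R=rot();return tray(p).round(1),(p[2]*1000).round(1),round(np.degrees(np.arctan2(-R[1,2],-R[0,2]))-29.88,1),get_state()['time'],get_state()['ft_force'].round(1)
E
python3 -c "
from h import *
print(plan((-50.9,-29.9),12,48,.2))"
```

```text
(array([  22.1, -350.3, -436.4]), np.float64(-26.2))
```

>>> jog_arm(
  claw=[24,24,24,24,24],
  xyz=[
    [0,-30,-38],
    [0,-60,-75],
    [0,-90,-112],
    [0,-120,-150],
    [0,-150,-187],
  ],
  roll=[-5,-10,-15,-20,-26],
)

```text
time: 0.6
position: [0.3158, -0.4283, 0.2214]
tool_rot: [1.796, 0.69, -1.796]
ft_force: [0.7, -0.5, -0.2]
grip_width: 0.629
```

```bash
python3 -c "
from h import *
print(where(),get_state()['grip_width']*87,plan((-50.9,-29.9),12,48,.2))"
```

```text
(array([-387.1, -171.7]), np.float64(221.4), np.float64(12.0), 0.6, array([ 0.7, -0.5, -0.2])) 54.73508381137257 (array([  21.8,  -68.6, -310.3]), np.float64(0.0))
```

Tracking works. I'll carry on to the point behind B.

>>> jog_arm(
  claw=[24,24,24,24,24],
  xyz=[
    [0,-10,-45],
    [0,-20,-90],
    [0,-30,-135],
    [0,-40,-180],
    [0,-48,-220],
  ],
  roll=[0,0,0,0,0],
)

```text
time: 1.1
position: [0.4483, -0.2432, 0.2215]
tool_rot: [1.795, 0.691, -1.795]
ft_force: [1.1, -0.8, -0.0]
grip_width: 0.289
```

>>> jog_arm(
  claw=[24,24,24,24,24],
  xyz=[
    [5,-8,-35],
    [10,-16,-70],
    [20,-21,-90],
    [20,-21,-90],
    [20,-21,-90],
  ],
  roll=[0,0,0,0,0],
)

```text
time: 1.6
position: [0.5006, -0.1676, 0.2012]
tool_rot: [1.793, 0.692, -1.796]
ft_force: [-0.3, -0.0, 0.7]
grip_width: 0.281
```

```bash
python3 -c "
from h import *
print(where(),get_state()['grip_width']*87,plan((-50.9,-29.9),12,48,.07))
im,d=get_image('wrist');save('w1',im);print(camera_info('wrist'))
im,d=get_image('top');save('t1',im)
for c,a_,b in blobs(im,(0,70,30),(17,255,255),40,(245,140,425,305)): print(c,a_,tray(ray('top',c,.078)[0]).round(1))"
```

```text
(array([-96.9, -37.7]), np.float64(201.2), np.float64(12.1), 1.6, array([-0.3, -0. ,  0.7])) 24.410702632827388 (array([131.2,   2.4,   1.3]), np.float64(0.1))
{'intrinsics': array([[354.64813154,   0.        , 280.33182512],
       [  0.        , 354.64813154, 209.77374507],
       [  0.        ,   0.        ,   1.        ]]), 'tool_from_camera': array([[ 1.96287767e-04, -2.83116663e-01,  9.59085459e-01,
        -1.62560136e-01],
       [ 9.99999884e-01, -3.65723691e-04, -3.12620958e-04,
         1.33366355e-03],
       [ 4.39268477e-04,  9.59085409e-01,  2.83116558e-01,
        -7.76964734e-02],
       [ 0.00000000e+00,  0.00000000e+00,  0.00000000e+00,
         1.00000000e+00]])}
[370.03191489 200.2606383 ] 188 [ -35.  -101.7]
[348.44864865 220.94054054] 185 [-51.7 -30.1]
[298.78571429 236.65384615] 182 [-23.1  94. ]
[330.49350649 240.36796537] 231 [-70.1  32. ]
```

View pics/w1.png

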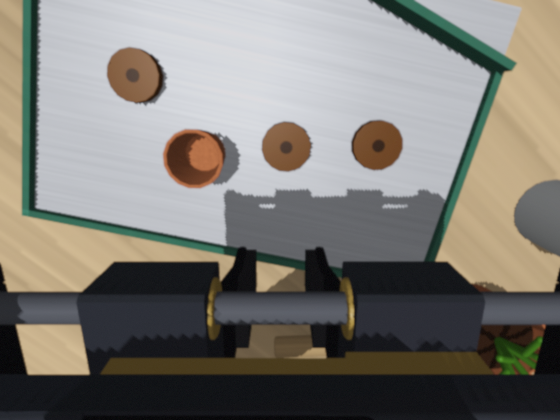

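The wrist view shows B at (286,146), nearly straight ahead of the finger gap, with the pot at (195,158) clear of the left finger. I'll cross-check with a wrist ray.

```bash
cat >> h.py <<'E'
def wrist(n=None):
    p,R=rot();im,d=get_image('wrist');c=camera_info('wrist');K=np.array(c['intrinsics']);T=np.array(c['tool_from_camera'])
    if n: save(n,im)
    for q,a,b in blobs(im,(0,110,25),(14,255,255),300):
        dr=R@T[:3,:3]@np.linalg.inv(K)@np.r_[q,1];o=p+R@T[:3,3];w=o+dr*(.078-o[2])/dr[2]
        print('wr',q.round(),a,tray(w).round(1),'tool',(R.T@(w-p)*1000).round(1))
E
python3 -c "
from h import *
wrist()"
```

```text
wr [131.  75.] 1900 [-23.2  91.3] tool [ 123.9 -111.7  -99.9]
wr [375. 143.] 1837 [ -34.  -103.2] tool [123.6  76.4 -49. ]
wr [284. 145.] 1626 [-50.6 -33. ] tool [123.7   4.3 -47.3]
wr [192. 156.] 2763 [-75.   37.9] tool [123.8 -70.1 -38.2]
wr [524. 332.] 449 [-173.6 -288.5] tool [123.3 228.8 125.9]
wr [489. 347.] 576 [-195.7 -262.5] tool [123.3 198.7 142.2]
```

>>> jog_arm(
  claw=[24,24,24,24,24],
  xyz=[
    [40,3,0],
    [80,3,0],
    [110,3,0],
    [125,3,0],
    [131,3,0],
  ],
  roll=[0,0,0,0,0],
)

```text
time: 2.25
position: [0.5014, -0.1719, 0.0698]
tool_rot: [1.796, 0.688, -1.8]
ft_force: [-0.5, 0.3, 0.5]
grip_width: 0.274
```

```bash
python3 -c "
from h import *
print(where());wrist('w2')
for d,a in (((-30,-25.5),12),((50,-4),10),((80,-1),5),((90,0),5)): print(plan(d,a,25.5,.07))"
```

```text
(array([-98.4, -41.8]), np.float64(69.8), np.float64(11.9), 2.25, array([-0.5,  0.3,  0.5]))
wr [23. 49.] 4196 [-22.2  78.3] tool [  -8.  -101.9  -99.2]
wr [444. 168.] 6452 [ -33.2 -102.6] tool [ -8.5  72.8 -51.3]
wr [280. 172.] 5520 [-49.8 -33. ] tool [ -8.3   1.3 -49.4]
wr [103. 198.] 12050 [-77.5  42.5] tool [ -8.  -78.3 -37.8]
(array([ -0. ,  -2. , -44.4]), np.float64(-0.1))
(array([  -0. ,   -7.4, -127.1]), np.float64(1.9))
(array([  -0. ,   -6.4, -157.2]), np.float64(6.9))
(array([-1.000e-01, -5.300e+00, -1.672e+02]), np.float64(6.9))
```

View pics/w2.png

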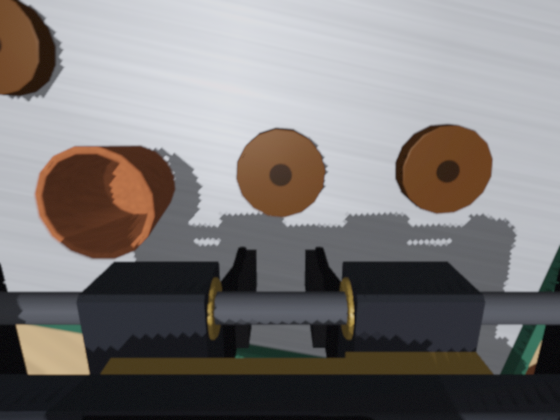

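B is centred between the fingertips. Now a gentle push.

>>> jog_arm(
  claw=[24,24,24,24,24],
  xyz=[
    [0,1,-10],
    [0,1,-18],
    [0,1,-25],
    [0,0,-32],
    [0,-1,-40],
  ],
  roll=[0,0,0,0,0],
)

```text
time: 2.8
position: [0.5317, -0.1439, 0.0705]
tool_rot: [1.796, 0.688, -1.798]
ft_force: [-0.7, 0.5, -0.3]
grip_width: 0.277
```

```bash
python3 -c "
from h import *
print(where());wrist()
for d,a in (((-30,-25.5),12),((50,-4),10),((80,-1),5),((90,0),5)): print(plan(d,a,25.5,.07))"
```

```text
(array([-58.1, -32.6]), np.float64(70.5), np.float64(11.9), 2.8, array([-0.7,  0.5, -0.3]))
wr [ 31. 144.] 5120 [-19.8  84.5] tool [  -7.3 -106.7  -61.6]
wr [280. 220.] 5357 [-31.6 -28.4] tool [ -7.5   1.3 -26.8]
wr [434. 241.] 3608 [ -26.7 -100.9] tool [ -7.7  73.3 -16.7]
wr [120. 257.] 3057 [-65.3  42.2] tool [ -7.4 -74.7  -8.4]
(array([ 0.5, -0.5, -1.7]), np.float64(-0.0))
(array([  0.6,  -5.8, -84.5]), np.float64(2.0))
(array([   0.6,   -4.7, -114.6]), np.float64(7.0))
(array([   0.6,   -3.6, -124.6]), np.float64(7.0))
```

>>> jog_arm(
  claw=[24,24,24,24,24],
  xyz=[
    [0,-1,-8],
    [0,-1,-17],
    [0,-2,-26],
    [0,-2,-35],
    [0,-3,-44],
  ],
  roll=[0,0,0,0,0],
)

```text
time: 3.35
position: [0.564, -0.1101, 0.0705]
tool_rot: [1.797, 0.69, -1.796]
ft_force: [-0.3, -0.5, 0.2]
grip_width: 0.276
```

>>> jog_arm(
  claw=[24,24,24,24,24],
  xyz=[
    [0,0,-9],
    [0,-1,-18],
    [0,-1,-27],
    [0,-2,-34],
    [0,-2,-40],
  ],
  roll=[0,0,1,2,2],
)

```text
time: 3.85
position: [0.5929, -0.0812, 0.0705]
tool_rot: [1.819, 0.663, -1.819]
ft_force: [0.5, -0.2, -0.0]
grip_width: 0.277
```

```bash
python3 -c "
from h import *
print(where());wrist()
for d,a in (((80,-1),8),((90,0),6),((95,0),6)): print(plan(d,a,26,.07))"
```

```text
(array([26.1, -8.7]), np.float64(70.5), np.float64(10.0), 3.85, array([ 0.5, -0.2, -0. ]))
wr [280. 220.] 5380 [52.8 -5.3] tool [ -7.5   1.3 -26.9]
wr [ 59. 340.] 1487 [-30.2  95.1] tool [  -7.3 -112.    37.4]
(array([  0.7,   1.1, -27.4]), np.float64(2.1))
(array([  0.7,   0.9, -37.5]), np.float64(4.1))
(array([  0.7,   1.8, -42.4]), np.float64(4.1))
```

>>> jog_arm(
  claw=[24,24,24,24,24],
  xyz=[
    [0,0,-8],
    [0,0,-16],
    [0,0,-24],
    [0,0,-32],
    [0,1,-38],
  ],
  roll=[0,1,2,3,4],
)

```text
time: 4.4
position: [0.6239, -0.0559, 0.0707]
tool_rot: [1.865, 0.607, -1.862]
ft_force: [-0.3, 0.5, 1.0]
grip_width: 0.271
```

```bash
python3 -c "
from h import *
print(where());wrist('w3')"
```

```text
(array([65.6, -2.3]), np.float64(70.7), np.float64(6.0), 4.4, array([-0.3,  0.5,  1. ]))
wr [280. 220.] 5303 [92.5 -0.7] tool [ -7.2   1.2 -27. ]
```

View pics/w3.png

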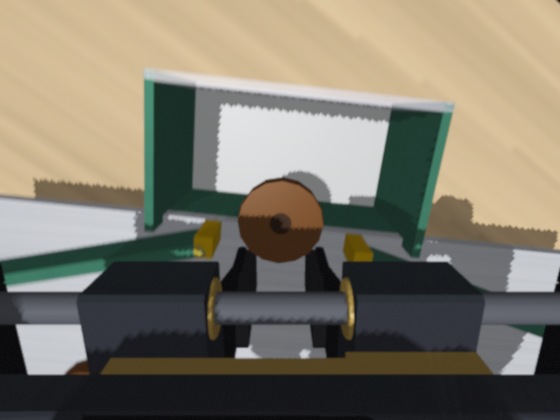

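The pellet is at the edge, at (280,220), between the posts and about to tip. A few more mm will do it.

>>> jog_arm(
  claw=[24,24,24],
  xyz=[
    [0,1,-3],
    [0,1,-6],
    [0,1,-6],
  ],
  roll=[1,2,3],
)

```text
time: 4.75
position: [0.6304, -0.0523, 0.0708]
tool_rot: [1.9, 0.563, -1.895]
ft_force: [-1.2, -0.6, 0.7]
grip_width: 0.279
```

```bash
python3 -c "
from h import *
print(where());wrist()"
```

```text
(array([73. , -2.4]), np.float64(70.8), np.float64(2.9), 4.75, array([-1.2, -0.6,  0.7]))
wr [281. 158.] 3042 [128.5  -1.2] tool [ -7.    1.7 -55.5]
```

It's down: the blob jumped ahead and shrank. I'll back off, lift and look.

>>> jog_arm(
  claw=[24,24,24,24,24],
  xyz=[
    [0,0,20],
    [0,0,40],
    [-40,0,60],
    [-80,0,80],
    [-80,0,80],
  ],
  roll=[0,0,0,0,0],
)

```text
time: 5.3
position: [0.5645, -0.0993, 0.1563]
tool_rot: [1.907, 0.551, -1.889]
ft_force: [0.2, 0.3, 0.4]
grip_width: 0.275
```

```bash
python3 -c "
from h import *
print(where(),get_state()['grip_width']*87)
im,d=get_image('top')
for c,a_,b in blobs(im,(0,70,30),(17,255,255),25,(245,140,425,305)): print(c,a_,tray(ray('top',c,.078)[0]).round(1))
wrist()
print(plan((-34,-102.5),22,48,.15),plan((-34,-102.5),22,48,.07))"
```

```text
(array([ -7.5, -10.2]), np.float64(156.3), np.float64(2.7), 5.3, array([0.2, 0.3, 0.4])) 23.88543165350882
[301.3373494  171.42168675] 166 [112.    6.8]
[298.64606742 236.64044944] 178 [-22.9  94.2]
[326.        241.5505618] 89 [-67.   42.9]
[389.96296296 258.7037037 ] 27 [-181.3  -69.4]
[420.12903226 276.29032258] 31 [-254.2 -110. ]
[407.8        288.53333333] 30 [-264.2  -69. ]
[395.01351351 296.97297297] 74 [-265.8  -32. ]
wr [284.  39.] 1142 [110.1  -7.3] tool [  76.6    3.7 -116.9]
wr [138. 232.] 2320 [-20.7  90.5] tool [  75.5 -100.2    9.1]
wr [404. 249.] 1188 [ -24.3 -100.6] tool [75.9 90.5 21.8]
wr [519. 364.] 756 [-119.3 -207.7] tool [ 75.6 192.9 121.8]
(array([  1.5, 109.2,  76.4]), np.float64(-19.2)) (array([ 81.5, 109.2,  76.8]), np.float64(-19.2))
```

One pellet is in the slot, and the other two and the pot haven't moved. Next is A.

>>> jog_arm(
  claw=[24,24,24,24,24],
  xyz=[
    [0,36,25],
    [0,72,50],
    [0,109,76],
    [0,109,76],
    [0,109,76],
  ],
  roll=[-6,-13,-19,-19,-19],
)

```text
time: 5.9
position: [0.5571, -0.2306, 0.1494]
tool_rot: [1.689, 0.817, -1.683]
ft_force: [1.2, 0.7, -0.1]
grip_width: 0.278
```

```bash
python3 -c "
from h import *
print(where())
wrist()
print(plan((-34,-102.5),22,48,.07))"
```

```text
(array([ -79.4, -120.5]), np.float64(149.4), np.float64(21.6), 5.9, array([ 1.2,  0.7, -0.1]))
wr [11. 22.] 1026 [-21.8  74.5] tool [  72.3 -159.9 -124.9]
wr [ 44. 127.] 5765 [-75.3  44. ] tool [  72.  -151.2  -64. ]
wr [281. 151.] 2412 [ -33.4 -103.8] tool [ 71.6   1.6 -48.5]
(array([79.8,  1.2,  1.5]), np.float64(-0.2))
```

```bash
python3 -c "
from h import *
for a in ((-33.5,-103.5,35,46),(-33.5,-103.5,35,27),(-10,-82,35,26.7),(15,-59,33,26.7),(40,-32,26,26.7),(60,-14,18,26.7),(75,-4,12,26.7),(97,-1,4,26.7)): print(a,plan(a[:2],a[2],a[3],.07))"
```

```text
(-33.5, -103.5, 35, 46) (array([79.8, 12.7, -1.8]), np.float64(-13.2))
(-33.5, -103.5, 35, 27) (array([ 79.9,   8.3, -20.3]), np.float64(-13.2))
(-10, -82, 35, 26.7) (array([ 80.1,  -3. , -50.4]), np.float64(-13.2))
(15, -59, 33, 26.7) (array([ 80.3, -16. , -82. ]), np.float64(-11.2))
(40, -32, 26, 26.7) (array([  80.5,  -35. , -114.8]), np.float64(-4.2))
(60, -14, 18, 26.7) (array([  80.6,  -48. , -140. ]), np.float64(3.8))
(75, -4, 12, 26.7) (array([  80.8,  -54.5, -158. ]), np.float64(9.8))
(97, -1, 4, 26.7) (array([  80.9,  -52.8, -180.4]), np.float64(17.8))
```

>>> jog_arm(
  claw=[24,24,24,24,24],
  xyz=[
    [20,13,0],
    [45,13,0],
    [65,13,-2],
    [78,13,-2],
    [79,13,-2],
  ],
  roll=[-7,-13,-13,-13,-13],
)

```text
time: 6.45
position: [0.5682, -0.2325, 0.0686]
tool_rot: [1.53, 0.976, -1.525]
ft_force: [-0.8, 0.4, -0.1]
grip_width: 0.274
```

```bash
python3 -c "
from h import *
print(where());wrist()
for a in ((-33.5,-103.5,35,27),(-10,-82,35,26.7),(15,-59,33,26.7),(40,-32,26,26.7),(60,-14,18,26.7),(75,-4,12,26.7),(97,-1,4,26.7)): print(a,plan(a[:2],a[2],a[3],.07))"
```

```text
(array([ -70.7, -127.6]), np.float64(68.6), np.float64(34.9), 6.45, array([-0.8,  0.4, -0.1]))
wr [ 7. 77.] 812 [-61.6  13.6] tool [  -8.3 -110.6  -88.3]
wr [282. 184.] 5628 [ -33.6 -104. ] tool [ -9.2   1.8 -44. ]
(-33.5, -103.5, 35, 27) (array([  0. ,   0.5, -17.6]), np.float64(-0.1))
(-10, -82, 35, 26.7) (array([  0.2,  -3.7, -49.5]), np.float64(-0.1))
(15, -59, 33, 26.7) (array([  0.4,  -9.2, -83.2]), np.float64(1.9))
(40, -32, 26, 26.7) (array([   0.7,  -20.3, -119.4]), np.float64(8.9))
(60, -14, 18, 26.7) (array([   0.9,  -27.3, -147. ]), np.float64(16.9))
(75, -4, 12, 26.7) (array([   1. ,  -29.5, -165.9]), np.float64(22.9))
(97, -1, 4, 26.7) (array([   1.1,  -22.7, -187.4]), np.float64(30.9))
```

>>> jog_arm(
  claw=[24,24,24,24,24],
  xyz=[
    [-1,1,-10],
    [-1,1,-18],
    [-1,0,-26],
    [-1,-1,-34],
    [-1,-2,-42],
  ],
  roll=[0,0,0,0,0],
)

```text
time: 7.0
position: [0.5855, -0.1935, 0.0716]
tool_rot: [1.53, 0.973, -1.523]
ft_force: [0.5, -0.1, 1.1]
grip_width: 0.277
```

>>> jog_arm(
  claw=[24,24,24,24,24],
  xyz=[
    [0,-2,-8],
    [0,-3,-16],
    [0,-4,-24],
    [0,-6,-33],
    [0,-7,-41],
  ],
  roll=[0,0,1,1,2],
)

```text
time: 7.5
position: [0.5967, -0.1525, 0.0718]
tool_rot: [1.555, 0.951, -1.548]
ft_force: [1.4, 0.4, -0.1]
grip_width: 0.275
```

```bash
python3 -c "
from h import *
print(where());wrist()
for a in ((40,-32,26,26.7),(60,-14,18,26.7),(75,-4,12,26.7),(97,-1,4,26.7)): print(a,plan(a[:2],a[2],a[3],.07))"
```

```text
(array([ -6. , -72.4]), np.float64(71.8), np.float64(32.9), 7.5, array([ 1.4,  0.4, -0.1]))
wr [299.   9.] 324 [ 94.2 -17.8] tool [  -5.5    8.6 -113.8]
wr [280. 219.] 5308 [ 16.7 -59.1] tool [ -6.    1.1 -26.3]
wr [ 33. 259.] 3923 [-64.6  30. ] tool [  -5.9 -117.8   -6.6]
(40, -32, 26, 26.7) (array([  2.2, -11.7, -32.1]), np.float64(7.0))
(60, -14, 18, 26.7) (array([  2.4, -19.6, -59.4]), np.float64(15.0))
(75, -4, 12, 26.7) (array([  2.6, -22.5, -78.3]), np.float64(21.0))
(97, -1, 4, 26.7) (array([   2.7,  -16.4, -100. ]), np.float64(29.0))
```

>>> jog_arm(
  claw=[24,24,24,24,24],
  xyz=[
    [1,-3,-8],
    [1,-6,-16],
    [1,-9,-24],
    [1,-12,-32],
    [1,-14,-40],
  ],
  roll=[2,4,6,7,9],
)

```text
time: 8.05
position: [0.603, -0.108, 0.0712]
tool_rot: [1.663, 0.848, -1.655]
ft_force: [-0.3, -0.5, 0.2]
grip_width: 0.276
```

```bash
python3 -c "
from h import *
print(where());wrist()
for a in ((60,-12,18,26.5),(70,-6,12,26.5),(83,-2,6,26.5),(99,0,3,26.7)): print(a,plan(a[:2],a[2],a[3],.07))"
```

```text
(array([ 21.5, -37. ]), np.float64(71.2), np.float64(23.9), 8.05, array([-0.3, -0.5,  0.2]))
wr [306.  61.] 1685 [112.9  -9.2] tool [ -6.2  11.6 -94.9]
wr [280. 220.] 5334 [ 46.3 -27.4] tool [ -6.7   1.2 -26.6]
wr [ 19. 241.] 2597 [-13.7  81. ] tool [  -6.3 -122.2  -15.8]
wr [ 65. 359.] 1387 [-69.6  44.4] tool [  -6.7 -111.4   50.1]
(60, -12, 18, 26.5) (array([  1.5,  -9.1, -17. ]), np.float64(6.0))
(70, -6, 12, 26.5) (array([  1.6, -13.3, -29. ]), np.float64(12.0))
(83, -2, 6, 26.5) (array([  1.8, -14.3, -43.2]), np.float64(18.0))
(99, 0, 3, 26.7) (array([  1.9, -11. , -58.9]), np.float64(21.0))
```

>>> jog_arm(
  claw=[24,24,24,24,24],
  xyz=[
    [1,-5,-8],
    [1,-9,-15],
    [1,-12,-22],
    [1,-14,-29],
    [1,-15,-36],
  ],
  roll=[3,6,9,12,15],
)

```text
time: 8.6
position: [0.6125, -0.0679, 0.0707]
tool_rot: [1.837, 0.653, -1.829]
ft_force: [0.2, -0.1, 0.7]
grip_width: 0.275
```

```bash
python3 -c "
from h import *
print(where());wrist()
for a in ((83,-2,6,26.5),(99,0,3,26.7),(101,0,3,26.7)): print(a,plan(a[:2],a[2],a[3],.07))"
```

```text
(array([49.8, -6.9]), np.float64(70.7), np.float64(8.9), 8.6, array([ 0.2, -0.1,  0.7]))
wr [291. 121.] 2782 [121.2  -1.7] tool [ -6.9   5.9 -71.4]
wr [280. 220.] 5398 [76.7 -4.1] tool [ -7.2   1.3 -27.1]
wr [ 63. 354.] 1987 [-13.6  96.4] tool [  -7.  -111.9   46.6]
(83, -2, 6, 26.5) (array([ 0.9, -0.2, -5.6]), np.float64(2.9))
(99, 0, 3, 26.7) (array([  1. ,  -1.1, -21.6]), np.float64(5.9))
(101, 0, 3, 26.7) (array([  1. ,  -0.8, -23.6]), np.float64(5.9))
```

>>> jog_arm(
  claw=[24,24,24,24,24],
  xyz=[
    [1,0,-6],
    [1,0,-12],
    [1,-1,-18],
    [1,-1,-23],
    [1,-1,-23],
  ],
  roll=[2,4,6,6,6],
)

```text
time: 9.15
position: [0.6308, -0.0506, 0.07]
tool_rot: [1.904, 0.57, -1.894]
ft_force: [-0.1, 0.2, -0.2]
grip_width: 0.274
```

```bash
python3 -c "
from h import *
print(where());wrist('w4')"
```

```text
(array([74.2, -1.1]), np.float64(70.0), np.float64(3.0), 9.15, array([-0.1,  0.2, -0.2]))
wr [283. 177.] 4925 [121.4  -1. ] tool [ -7.6   2.3 -47.2]
```

View pics/w4.png

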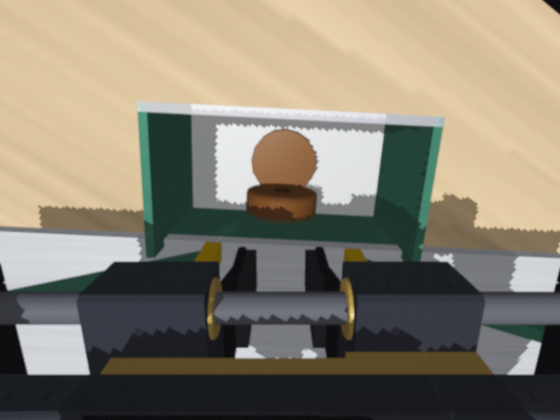

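The second pellet is in the slot at (282,200), tilted against the first one at (285,160). I'll back off and go to C.

>>> jog_arm(
  claw=[24,24,24,24,24],
  xyz=[
    [0,0,20],
    [0,0,40],
    [-40,0,60],
    [-80,0,80],
    [-80,0,80],
  ],
  roll=[0,0,0,0,0],
)

```text
time: 9.7
position: [0.5648, -0.0985, 0.1551]
tool_rot: [1.91, 0.559, -1.887]
ft_force: [-0.1, -0.6, 0.4]
grip_width: 0.277
```

```bash
python3 -c "
from h import *
print(where());wrist()
im,d=get_image('top');save('t2',cv2.resize(im[140:290,245:425],None,fx=4,fy=4))
for c,a_,b in blobs(im,(0,70,30),(17,255,255),25,(245,140,425,305)): print(c,a_,tray(ray('top',c,.078)[0]).round(1))
print(plan((-23,93),-35,48,.15))"
```

```text
(array([-6.9, -9.7]), np.float64(155.1), np.float64(2.8), 9.7, array([-0.1, -0.6,  0.4]))
wr [279.  56.] 2051 [101.6  -4.7] tool [  78.4    0.2 -107.7]
wr [138. 232.] 2288 [-20.5  90.4] tool [  76.9 -100.7    9.6]
wr [519. 365.] 727 [-119.  -208.6] tool [ 75.9 193.  122.6]
[302.47533632 172.99103139] 223 [107.2   6.4]
[298.51136364 236.70454545] 176 [-22.9  94.6]
[325.94252874 241.70114943] 87 [-67.3  43.2]
[413.68831169 282.76623377] 77 [-259.6  -88.5]
[391.85106383 281.17021277] 47 [-229.7  -45.1]
[395.02857143 296.97142857] 70 [-265.8  -32. ]
(array([   0.8, -130.3,   48.8]), np.float64(37.9))
```

View pics/t2.png

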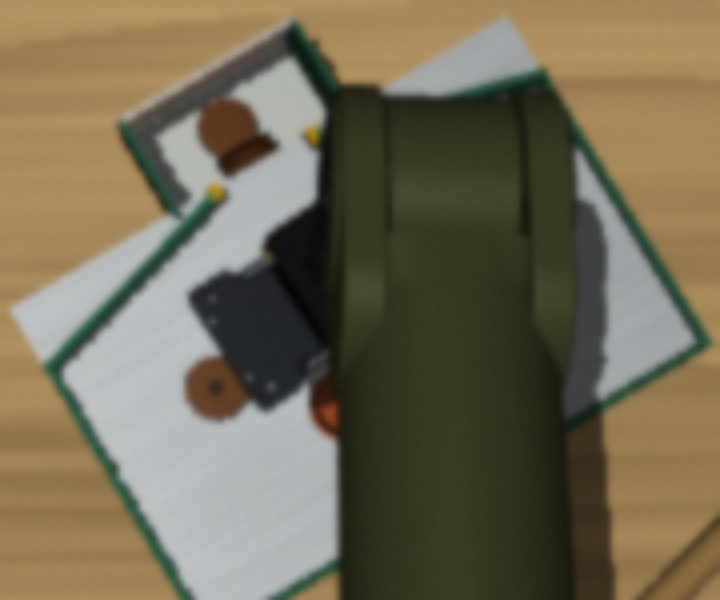

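Two pellets are in the slot, C is at (216,388) in the crop, and the pot is in place. Now C.

>>> jog_arm(
  claw=[24,24,24,24,24],
  xyz=[
    [0,-30,11],
    [0,-60,22],
    [0,-90,34],
    [0,-120,45],
    [0,-130,49],
  ],
  roll=[8,16,24,32,38],
)

```text
time: 10.3
position: [0.4487, -0.0112, 0.1491]
tool_rot: [-2.17, 0.09, 2.17]
ft_force: [-0.0, 0.2, 1.6]
grip_width: 0.277
```

```bash
python3 -c "
from h import *
print(where());wrist()
print(plan((-23,93),-35,48,.07))"
```

```text
(array([-64. , 123.8]), np.float64(149.1), np.float64(-35.1), 10.3, array([-0. ,  0.2,  1.6]))
wr [286. 148.] 2266 [-24.   91.1] tool [ 71.1   4.4 -51.5]
wr [413. 162.] 4515 [-79.4  27.5] tool [ 70.3  88.2 -42.8]
(array([79.2,  2.5, -3.5]), np.float64(-0.3))
```

>>> jog_arm(
  claw=[24,24,24,24,24],
  xyz=[
    [25,3,0],
    [50,3,-1],
    [70,3,-3],
    [78,3,-4],
    [78,3,-4],
  ],
  roll=[0,0,0,0,0],
)

```text
time: 10.85
position: [0.4512, -0.0135, 0.0696]
tool_rot: [-2.165, 0.091, 2.173]
ft_force: [-0.3, 0.4, 0.9]
grip_width: 0.275
```

```bash
python3 -c "
from h import *
print(where());wrist()
for a in ((-24,91.5,-35,27),(0,72,-35,26.7),(25,46,-32,26.7),(46,26,-24,26.7),(60,11,-18,26.5),(76,3,-8,26.5),(101,0,-3,26.7)): print(a,plan(a[:2],a[2],a[3],.07))"
```

```text
(array([-63. , 120.6]), np.float64(69.6), np.float64(-35.2), 10.85, array([-0.3,  0.4,  0.9]))
wr [280. 173.] 5302 [-22.7  90.9] tool [ -8.6   0.9 -49.9]
wr [480. 196.] 13072 [-81.9  24.2] tool [ -9.4  89.6 -40. ]
(-24, 91.5, -35, 27) (array([  0.7,   1.4, -20.7]), np.float64(-0.2))
(0, 72, -35, 26.7) (array([  0.6,   3.5, -51.9]), np.float64(-0.2))
(25, 46, -32, 26.7) (array([  0.4,  11.7, -87.4]), np.float64(-3.2))
(46, 26, -24, 26.7) (array([   0.3,   19.6, -116.5]), np.float64(-11.2))
(60, 11, -18, 26.5) (array([   0.2,   26.4, -137.5]), np.float64(-17.2))
(76, 3, -8, 26.5) (array([ 1.000e-01,  2.800e+01, -1.569e+02]), np.float64(-27.2))
(101, 0, -3, 26.7) (array([   0.2,   18.2, -180. ]), np.float64(-32.2))
```

>>> jog_arm(
  claw=[24,24,24,24,24],
  xyz=[
    [0,1,-10],
    [0,1,-20],
    [0,1,-28],
    [0,2,-36],
    [0,3,-44],
  ],
  roll=[0,0,0,0,0],
)

```text
time: 11.4
position: [0.4965, -0.0208, 0.0708]
tool_rot: [-2.168, 0.091, 2.171]
ft_force: [0.6, 0.5, -1.0]
grip_width: 0.273
```

>>> jog_arm(
  claw=[24,24,24,24,24],
  xyz=[
    [0,1,-8],
    [0,2,-16],
    [0,4,-25],
    [0,6,-34],
    [0,8,-42],
  ],
  roll=[0,0,-1,-2,-3],
)

```text
time: 11.9
position: [0.5384, -0.033, 0.0706]
tool_rot: [-2.196, 0.033, 2.198]
ft_force: [0.3, -0.1, 0.3]
grip_width: 0.278
```

```bash
python3 -c "
from h import *
print(where());wrist()
for a in ((46,26,-24,26.7),(60,11,-18,26.5),(76,3,-8,26.5),(101,0,-3,26.7)): print(a,plan(a[:2],a[2],a[3],.07))"
```

```text
(array([ 2.9, 60.2]), np.float64(70.6), np.float64(-32.2), 11.9, array([ 0.3, -0.1,  0.3]))
wr [272.  25.] 3957 [96.2  4.1] tool [  -7.5   -2.2 -108.8]
wr [280. 220.] 5328 [25.9 44.6] tool [ -7.5   0.9 -27.8]
(46, 26, -24, 26.7) (array([  0.7,   9.3, -27. ]), np.float64(-8.2))
(60, 11, -18, 26.5) (array([  0.6,  17.3, -47.6]), np.float64(-14.2))
(76, 3, -8, 26.5) (array([  0.6,  19.9, -66.9]), np.float64(-24.2))
(101, 0, -3, 26.7) (array([  0.7,  11.3, -90.5]), np.float64(-29.2))
```

>>> jog_arm(
  claw=[24,24,24,24,24],
  xyz=[
    [0,3,-8],
    [0,5,-16],
    [0,8,-24],
    [0,12,-33],
    [0,15,-41],
  ],
  roll=[-2,-4,-7,-10,-12],
)

```text
time: 12.45
position: [0.5804, -0.0506, 0.0705]
tool_rot: [2.137, 0.194, -2.135]
ft_force: [-1.2, 0.8, 0.3]
grip_width: 0.277
```

```bash
python3 -c "
from h import *
print(where());wrist()
for a in ((65,8,-14,26.5),(76,3,-8,26.5),(101,0,-3,26.7)): print(a,plan(a[:2],a[2],a[3],.07))"
```

```text
(array([30.5, 24.1]), np.float64(70.5), np.float64(-20.1), 12.45, array([-1.2,  0.8,  0.3]))
wr [281. 101.] 4384 [105.   -4.8] tool [ -7.3   1.5 -79.9]
wr [280. 220.] 5321 [56.  13.6] tool [ -7.4   1.1 -27.5]
(65, 8, -14, 26.5) (array([  0.6,   5.2, -10.4]), np.float64(-6.0))
(76, 3, -8, 26.5) (array([  0.6,   8.8, -22.9]), np.float64(-12.0))
(101, 0, -3, 26.7) (array([  0.7,   5.4, -47.8]), np.float64(-17.0))
```

>>> jog_arm(
  claw=[24,24,24,24,24],
  xyz=[
    [0,4,-7],
    [0,6,-14],
    [0,9,-22],
    [0,9,-29],
    [0,8,-35],
  ],
  roll=[-4,-8,-12,-14,-16],
)

```text
time: 13.0
position: [0.6177, -0.0532, 0.0706]
tool_rot: [1.978, 0.462, -1.97]
ft_force: [-0.2, 0.6, 1.2]
grip_width: 0.277
```

```bash
python3 -c "
from h import *
print(where());wrist()
for a in ((98,0,-3,26.5),(102,0,-3,26.7)): print(a,plan(a[:2],a[2],a[3],.07))"
```

```text
(array([61.6,  3.2]), np.float64(70.6), np.float64(-4.0), 13.0, array([-0.2,  0.6,  1.2]))
wr [281. 191.] 9194 [102.2  -1.4] tool [ -7.2   1.6 -40.9]
(98, 0, -3, 26.5) (array([ 0.7,  1.5, -8.9]), np.float64(-0.9))
(102, 0, -3, 26.7) (array([  0.8,   1.2, -12.7]), np.float64(-0.9))
```

>>> jog_arm(
  claw=[24,24,24,24,24],
  xyz=[
    [0,1,-4],
    [0,1,-8],
    [0,1,-12],
    [0,1,-13],
    [0,1,-13],
  ],
  roll=[0,-1,-1,-1,-1],
)

```text
time: 13.55
position: [0.6307, -0.0473, 0.0707]
tool_rot: [1.967, 0.481, -1.957]
ft_force: [0.6, 0.0, -0.5]
grip_width: 0.275
```

```bash
python3 -c "
from h import *
print(where());wrist('w5')"
```

```text
(array([75.8,  1.8]), np.float64(70.7), np.float64(-2.9), 13.55, array([ 0.6,  0. , -0.5]))
wr [280. 187.] 6205 [118.4  -1.3] tool [ -7.    0.9 -42.8]
```

View pics/w5.png

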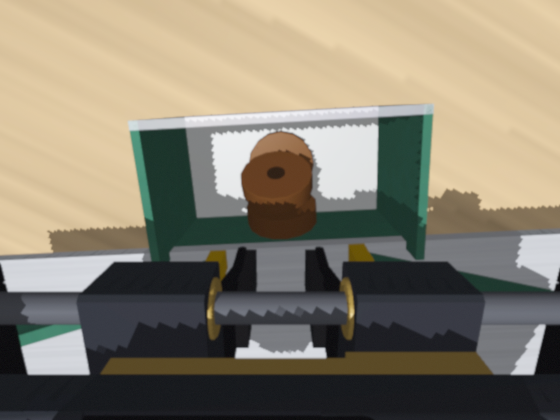

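The third pellet went over onto the pile at (275,180). I'll back off and check its height and the pot.

>>> jog_arm(
  claw=[24,24,24,24,24],
  xyz=[
    [0,0,20],
    [0,0,40],
    [-40,0,60],
    [-80,0,80],
    [-80,0,80],
  ],
  roll=[0,0,0,0,0],
)

```text
time: 14.1
position: [0.5608, -0.0871, 0.1558]
tool_rot: [1.974, 0.471, -1.95]
ft_force: [-0.1, -0.6, 0.1]
grip_width: 0.276
```

>>> jog_arm(
  claw=[24,24,24,24,24],
  xyz=[
    [-20,40,20],
    [-40,80,40],
    [-60,120,60],
    [-60,160,80],
    [-60,200,100],
  ],
  roll=[0,0,0,0,0],
)

```text
time: 14.6
position: [0.5613, -0.3133, 0.2154]
tool_rot: [1.974, 0.468, -1.948]
ft_force: [0.3, -0.0, -0.2]
grip_width: 0.279
```

```bash
python3 -c "
from h import *
print(where())
for k in (1,2):
  im,d=get_image('top')
  for c,a_,b in blobs(im,(0,70,30),(17,255,255),25,(245,140,425,305)): print(c.round(1),a_,tray(ray('top',c,.078)[0]).round(1))
K,R,t=cam('top');h=cv2.cvtColor(im,cv2.COLOR_RGB2HSV)
v,u=np.mgrid[150:190,280:325].reshape(2,-1);z=d[v,u]
m=(h[v,u,0]<17)&(h[v,u,1]>100)&(z>0)
P=(np.c_[u,v,np.ones(len(u))]@np.linalg.inv(K).T*z[:,None]-t)@R;P=P[m]
i=cv2.inRange(P[:,2].astype(np.float32),0,1)
T=np.array([tray(p) for p in P]);print('pile z pct',np.percentile(P[:,2],[0,25,50,75,100]).round(3),'x',T[:,0].min(),T[:,0].max(),'y',T[:,1].min(),T[:,1].max())
save('t3',cv2.resize(im[130:280,235:435],None,fx=4,fy=4))"
```

```text
(array([-116.9, -194.2]), np.float64(215.4), np.float64(-3.1), 14.6, array([ 0.3, -0. , -0.2]))
[302.7 173.2] 222 [106.6   6.2]
[330.9 240.9] 253 [-71.6  31.8]
[419.9 279.6] 66 [-260.8 -105.3]
[302.6 173.1] 221 [106.8   6.1]
[330.9 240.9] 252 [-71.7  31.8]
[413.4 284.6] 101 [-263.   -85.5]
pile z pct [0.013 0.037 0.049 0.054 0.06 ] x 88.86976851011653 137.62645435319536 y -13.572582301686602 20.49416069291283
```

View pics/t3.png

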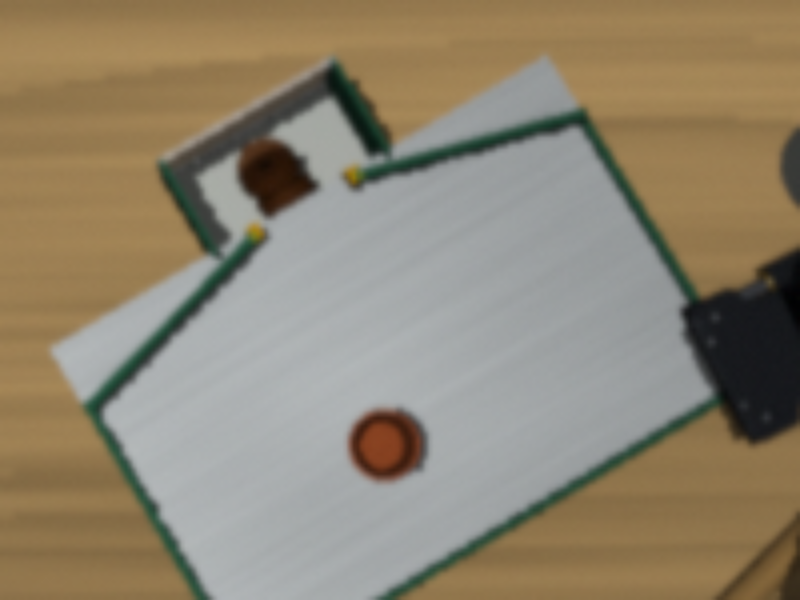

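The pile's highest point is 60 mm above the bench, so all the centres are lower than that. It sits inside the slot and is not moving, and the pot is unmoved. Handing in.

```bash
python3 -c "
from h import *
print(order.close_job(),get_state()['time'])"
```

```text
the job is handed in; nothing more can be done
the job is handed in; nothing more can be done
```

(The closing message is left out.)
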